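# Load a boxed pulse module into the test jig and hold the shuttle at its click stop

## Task

Fold both long flaps of the small carton well back, lift out the pulse module (a circuit board in a black carrier tray) and set it flat between the dowel pins of the test jig's shuttle. Then take the shuttle by its upright grip bar and slide it along the rods toward the probe head until you feel the spring ball drop into its notch, and finish there: keep hold of the grip bar, with the shuttle at rest in the notch, so that a reading can be taken. Leave the other things on the bench where they are.

Things in the scene. Friction and masses are not known exactly. Their poses are not given: they have to be found in the camera images.
- carton: open cardboard carton fixed on the bench, 136 (its x) x 126 (its y) x 60 mm high, walls 3 mm; origin at the centre of its underside. On its floor (3 mm thick) a grey foam strip 40 (x) x 104 (y) mm, top 24 mm above the bench, with 45 mm of free width on either side in x. The module lies on the strip, long side about along the carton's y.
- flap_left (a joint): angle of the long flap on the carton's +y rim: 0 shut, 1.57 upright, 2.6 its stop, folded back outward. 50 mm from hinge to free edge, 133 mm along x, 3 mm thick. Starts ajar (0.85 to 1.1), with a gap of 55 mm or more between the two free edges. Light; its stiff crease stays where it is put; can be pushed over from inside. Well back means beyond 1.9.
- flap_right (a joint): the same for the flap on the carton's -y rim
- flap_left_hinge (a point): middle of the left flap's crease (along the carton's x), 62 mm to the +y side of the carton's centre, 60 mm above the bench
- flap_right_hinge (a point): middle of the right flap's crease, 62 mm to the -y side of the carton's centre, 60 mm above the bench
- module_center (a point): pulse module: green circuit board in a black plastic carrier tray 60 (its x) x 90 (its y) x 14 mm high, about 0.12 kg; this point is the centre of the tray, 7 mm above its underside. Parts on the board stand up to 18 mm above the underside. Grasp it across the 60 mm width, by the middle of the tray's long sides.
- jig: test jig fixed on the bench: aluminium base plate 168 (its x) x 320 (its y) mm with two guide rods along its y; origin on the bench between the rods. The loading end is at -y, the probe head at +y.
- probe_head (a point): top of the probe head, at y = +90 mm of the jig: gantry 156 mm wide in x, 36 mm in y, top 116 mm above the bench; the black probe block under it (52 mm in y) ends 80 mm above the bench. In the notch the nest stands under this point to within 15 mm in y, different each time; its exact place is to be felt.
- shuttle: plate on the rods that carries nest and grip bar; slides along the jig's y. Origin at bench level under the nest: y -45 mm (loading end) to +113 mm (far stop) in the jig's frame; starts -45 to -15. Steady drag 1.5 N; stays where left. Within 6.5 mm of the notch's middle a spring ball pulls it to the middle, with up to 7 N; it takes 7 to 8 N to leave on either side. Far stop 8 to 38 mm past the notch.
- nest (a point): centre of the shuttle's seat, 56 mm above the bench, on which the module's underside rests; axes as the jig's. Module's long side along y, either way round. Eight 8 mm steel dowel pins leave 1.7 mm of play all round and reach 12 mm above the seat (top 6 mm tapered): at y = +-33 mm on the long sides, x = +-17 mm at the ends. Seat block is 40 mm wide in x, the plate 16 mm below the seat.
- grip (a point): upright grip bar of the shuttle, 90 mm to the -y side of the nest centre: black block 42 (jig's x) x 16 (jig's y) x 36 mm high; this point is its centre, 76 mm above the bench, 18 mm below its top; the shuttle's plate lies 36 mm below this point
- detent_ball (a joint): drop of the spring ball under the nest, in m (ball radius 8 mm): about 0.0005 while it rides on the flat steel strip, about 0.0037 in the middle of the notch, above 0.0018 within 2 mm of the middle
- flux_tin: bystander: round red tin, 58 mm across, 23 mm high, behind the jig
- solder_spool: bystander: spool of solder, 56 mm across, 43 mm high, behind the jig
- block_battery: bystander: block battery 18 x 26 x 49 mm, standing behind and between carton and jig
- screwdriver_black: bystander: black screwdriver, 164 mm long, lying left of the carton
- marker_black: bystander: black marker pen, 133 mm long, lying near the front edge between carton and jig

How it is judged (in metres and radians):
On the way, in this order (a step that is already met when the one before it is completed fails the run):
1. both flaps are folded well back (beyond 1.9 rad) (value of joint each of flap_left, flap_right above 1.9 rad), for 0.2 s.
2. the module lies seated between the pins of the nest, let go, with the shuttle not yet in the notch (horizontal distance between module_center and nest below 0.005 m and z of module_center in the frame of nest between 0.004 and 0.01 m and contact force between the fingers and module below 0.1 N and value of joint detent_ball below 0.001 m), for 0.2 s.
At the end, for the whole second after the job is handed in: shuttle still in the notch (ball down over 1.8 mm: within about 2 mm of its middle), fingers holding the grip bar (over 2 N), module flat in the nest (within 5 mm, turned under 0.12 rad, underside within 3 mm of the seat), both flaps still open past upright (value of joint detent_ball above 0.0018 m and y of nest in the frame of jig above 0.067 m and linear speed of shuttle below 0.005 m/s and contact force between the fingers and shuttle above 2 N and distance between the grasp point and grip below 0.035 m and horizontal distance between module_center and nest below 0.005 m and z of module_center in the frame of nest between 0.004 and 0.01 m and angle between the y axis of module_center and the y axis of nest, either way round below 0.12 rad and value of joint each of flap_left, flap_right above 1.6 rad); the arm keeps its last pose, push and grip.
It fails at once if a bystander is moved by more than 30 mm (distance of any of flux_tin, solder_spool, block_battery, screwdriver_black, marker_black from where it was at the start of the episode above 0.03 m).
It also fails if it takes over 72 s, if anything falls off the work surface, if the arm or the gripper's body presses on something with over 40 N, if the wrist force passes 120 N, or if a joint passes its speed limit or range.

## Robot

A 6-joint arm with a two-finger parallel gripper is mounted at the origin on a cart in front of the work surface, level with it; the furniture and walls round the work are solid. World frame = base frame: x ahead of the robot, y to its left, z up, the work surface at z = 0. Lengths are in mm, angles in rad, forces in N, time in s.
With the tool pointing down it reaches from about 300 to 775 mm from the base axis. Payload 14.6 kg.
Tool frame: the origin (TCP) lies at the very end of the fingers, on their centre line; the grasp point (between the pads) lies 19 mm behind it; z points along the fingers, y is the line along which they close (so a half turn about z gives the same grasp; the last joint's range is limited). The gripper opens to 94 mm and grips with 3 to 60 N. Pads are 16 mm wide; open, the fingers measure 119 mm over their backs; the gripper's body (75 mm by 177 mm) begins 78 mm behind the grasp point.
Start: joints at [1.037, 0.3, 1.521, -0, 1.321, -0.067], TCP at [247.513, 491.148, 205.446] pointing down, gripper open.
Joint ranges: [-3.03, 3.03], [-0.79, 2.21], [0.23, 2.52], [-1.04, 4.18], [0, 3.07], [-2.55, 2.55]. Speed limits (rad/s): [2.22, 2.22, 2.57, 3.14, 3.14, 3.14].

## Interface

Orientations are given as [roll, pitch, yaw] about the fixed x, y, z axes, in that order (R = Rz(yaw) Ry(pitch) Rx(roll)).
In Python, from cell import manip, eyes, ticket gives the robot as it stands. The module is installed in compiled form; this text tells all that it offers.
- The arm moves only by the tool arm_command, never from a script. Its argument "plan" is a list of rows, each a list of 5 numbers: the opening, from -1 (shut) to 1 (fully open), then the shift along the tool's x, y, z in m, then the turn about the tool's z in rad. In form: [[jaw, dx, dy, dz, roll], ...]. A call has 1 to 20 rows; each row shifts and turns the commanded pose from where the row before left it, along the tool's axes as they then stand; what a row does not reach is not made up. A row lasts 1/8 s, in which the tool goes at most 62.5 mm and 10.7 degrees, less where a joint would pass 70% of its speed; a pose out of reach is approached as far as the arm can. A call is refused whole if a number of a shift passes 0.0625 or a number of a turn 0.188, either way. A call with a gripper value outside its range is refused whole. The fingers move at their own pace and stop on an object; "newtons" is the grip in N (left out, the last holds). Time passes only in rows, so rows that do not move let the fingers close. It gives the time, the measured TCP pose, the force, the opening and the grip force at its end, in the units of the state.
- manip.read_state(): the state, without advancing time (a new reading comes with each control period).
- eyes.camera(name): name is "scene" or "top" or "wrist"; returns a dict with "img" (384x512x3 uint8, blue, green, red), "z_map" (384x512 float32, mm along the optical axis (not along the pixel's ray), 0 where there is no reading), "fx", "fy", "cx", "cy" (pixels), "eye" and "orientation" of the camera in the world. Camera axes: x right, y down, z forward; pixel columns grow to the right and rows downward; lengths in mm; the calibration is good to about 2 mm. A picture is of the moment at which its call begins.
- ticket.sign_off(): hands the job in; it is judged then, once.
The state is a dict: "clock": time; "joints": joint angles; "qd": joint speeds; "effort": joint torques, N m; "eef_pos": TCP position; "eef_rot": TCP orientation; "wrist_force": force on the tool from outside, world axes, zero at the start; "moment": the same for the moment, N m; "finger_gap": finger opening in mm; "finger_force": force on a finger pad.
Only numpy, scipy, OpenCV 4.12 (cv2) and the standard library are available. Lean on these libraries where they do the work, as an engineer would, in place of code of your own. Each camera call takes 0.05 s, during which the arm holds its last target. There are 200 camera calls.

## Working session

There is one attempt and no reset: what is moved stays moved. The work goes in short steps, Python scripts to look and compute and a tool call to move; the robot and the scene stay as the last step left them, time stands still between calls to the robot, and variables do not carry over. Pictures are saved under pics/ and viewed, at most 10 in all, crops included, and the job is handed in when it is done.

Besides the shell and the picture viewer there is one more tool, called as a command line: name --pt "numbers of a row" for each row, then --argument value for the rest. arm_command: Moves the arm, as the interface text tells. Its arguments: {"type":"object","properties":{"plan":{"type":"array"},"newtons":{"type":"number"}},"required":["plan"]}

```bash
mkdir -p pics; cat > h.py <<'E'
import numpy as np, cv2
from scipy.spatial.transform import Rotation as R
from cell import manip, eyes, ticket
def rot(o):
    o=np.array(o,float)
    if o.shape==(3,3): return o
    return R.from_euler('xyz',o).as_matrix() if o.size==3 else R.from_quat(o).as_matrix()
def cloud(c):
    z=c["z_map"].astype(float); v,u=np.mgrid[:z.shape[0],:z.shape[1]]
    p=np.stack([(u-c["cx"])/c["fx"]*z,(v-c["cy"])/c["fy"]*z,z],-1)
    w=p@rot(c["orientation"]).T+np.array(c["eye"]); w[z<=0]=np.nan
    return w
def plane(c,u,v,h):
    d=rot(c["orientation"])@np.array([(u-c["cx"])/c["fx"],(v-c["cy"])/c["fy"],1.]); e=np.array(c["eye"])
    return e+d*(h-e[2])/d[2]
E
python3 - <<'E'
from h import *
ims=[]
for n in ["top","scene"]:
    c=eyes.camera(n); print(n,c["fx"],c["cx"],c["cy"],c["eye"],c["orientation"])
    cv2.imwrite(f"pics/{n}0.png",c["img"]); np.savez(f"{n}0.npz",**c)
    w=cloud(c); print([np.round(w[y,x]).tolist() for y,x in [(192,256),(100,100),(300,400)]])
print(manip.read_state())
E
```

```text
top 476.521691038997 264.2598488809328 190.18126319965646 [ 184.72128822   -4.60328088 1745.37373173] [-2.90080101 -0.00673879 -1.37095856]
[[593.0, 98.0, 4.0], [654.0, 558.0, 489.0], [318.0, -525.0, -136.0]]
scene 415.1498502598756 249.8740896530901 191.8218314815265 [ 567.61164498 1041.47587193  894.09804161] [-2.2508185  -0.01219325 -3.11067454]
[[570.0, -53.0, 9.0], [1223.0, -506.0, 106.0], [46.0, 116.0, -330.0]]
{'clock': 0.1, 'joints': array([ 1.03741423e+00,  3.00399480e-01,  1.52153015e+00,  4.35420280e-06,
        1.32068381e+00, -6.66031843e-02]), 'qd': array([ 0.00084194, -0.00015814, -0.00191049,  0.00017324, -0.00032686,
        0.00092069]), 'effort': array([ 1.22379137e-03, -5.32646227e+01, -3.53283191e+01,  7.08780019e-02,
        2.35329353e-02, -5.05872106e-05]), 'eef_pos': array([247.38949562, 490.95696336, 204.94715801]), 'eef_rot': array([-3.14057442e+00, -7.21451221e-05,  2.67481263e+00]), 'wrist_force': array([-0.12107157, -0.29795332, -0.34601893]), 'moment': array([ 0.03281356, -0.00064362,  0.00545452]), 'finger_force': 0.0, 'finger_gap': 93.92616747949755}
```

View pics/top0.png

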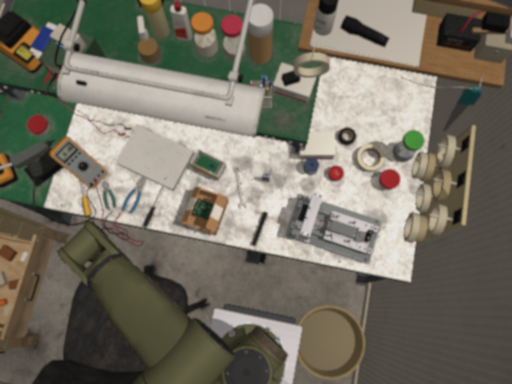

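View pics/scene0.png

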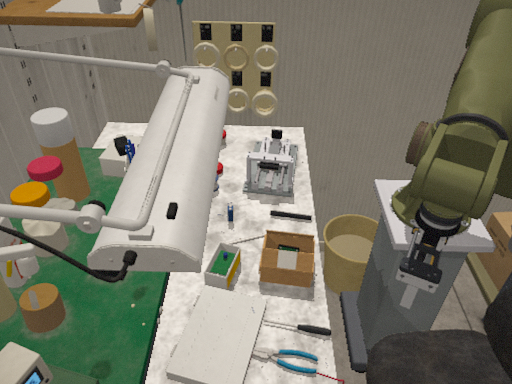

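The top view shows the carton near pixel (205,210), module in it at (203,207), and the jig near (335,230) with the gantry at its left end (308,215). The scene view shows the carton at (288,260) and the jig at (272,165). A lamp hangs behind both. Next I'll zoom in and compute coordinates.

```bash
python3 - <<'E'
from h import *
c=dict(np.load("top0.npz")); w=cloud(c)
a=cv2.resize(c["img"][175:265,170:250],None,fx=5,fy=5,interpolation=cv2.INTER_CUBIC)
b=cv2.resize(c["img"][185:265,280:390],None,fx=3.6,fy=3.6,interpolation=cv2.INTER_CUBIC)
H=max(a.shape[0],b.shape[0]); f=lambda i:cv2.copyMakeBorder(i,0,H-i.shape[0],0,0,cv2.BORDER_CONSTANT)
cv2.imwrite("pics/zoom0.png",np.hstack([f(a),f(b)]))
for n,(r0,r1,c0,c1) in {"carton":(180,240,175,235),"jig":(190,262,284,386)}.items():
    p=w[r0:r1,c0:c1]; print(n)
    for lo,hi in ([(15,30),(30,50),(50,66),(66,130)] if n=="carton" else [(2,30),(30,50),(50,62),(62,85),(85,100),(105,125)]):
        m=(p[...,2]>lo)&(p[...,2]<hi); q=p[m]
        if len(q)>10:
            r=cv2.minAreaRect(q[:,:2].astype(np.float32)); print(lo,hi,len(q),np.round(q.mean(0)),np.round(r[0]),np.round(r[1]),round(r[2],1))
E
```

```text
carton
15 30 163 [490. 271.  26.] [485. 304.] [220. 140.] 77.9
30 50 272 [481. 270.  36.] [483. 305.] [219. 143.] 78.9
50 66 169 [465. 262.  59.] [479. 264.] [129. 145.] 83.2
66 130 567 [478. 252.  85.] [479. 262.] [127. 136.] 82.0
jig
2 30 2750 [ 521. -205.   10.] [ 530. -215.] [268. 380.] 11.1
30 50 1081 [ 506. -254.   39.] [ 515. -209.] [303. 157.] 82.5
50 62 277 [ 509. -236.   56.] [ 503. -199.] [ 87. 233.] 7.8
62 85 75 [ 496. -229.   69.] [ 508. -212.] [235. 146.] 82.5
85 100 94 [ 507. -229.   94.] [ 492. -193.] [265. 146.] 69.5
105 125 487 [ 526. -112.  115.] [ 530. -103.] [ 58. 159.] 82.6
```

View pics/zoom0.png

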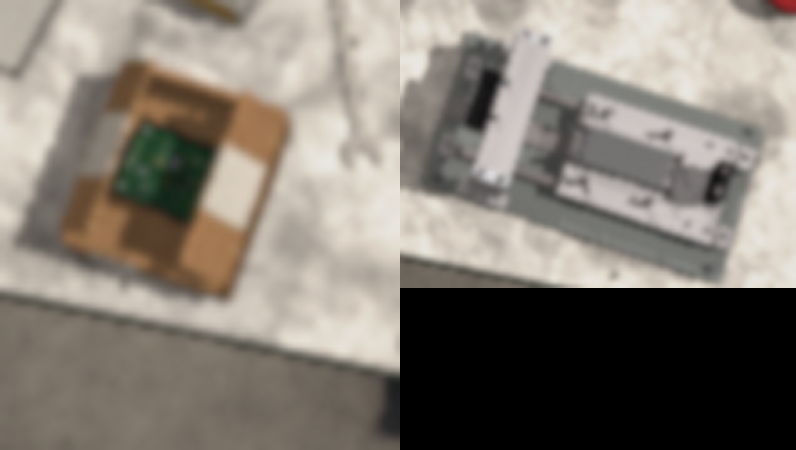

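The zoom shows the carton with both flaps ajar: left flap on the left with grey tape, right flap on the right with white tape, green board between them. The jig's white gantry is at zoom (515,105) and its black grip bar at zoom (720,185), so jig +y points toward the carton. Next I'll refine the jig numbers and check lamp clearance.

```bash
python3 - <<'E'
from h import *
c=dict(np.load("top0.npz")); w=cloud(c); I=c["img"].astype(int)
def rect(m,s):
    q=w[m]; q=q[~np.isnan(q[:,0])]; r=cv2.minAreaRect(q[:,:2].astype(np.float32)); print(s,len(q),np.round(np.median(q,0)),np.round(r[0]),np.round(r[1]),round(r[2],1))
v,u=np.mgrid[:384,:512]; J=(u>284)&(u<386)&(v>190)&(v<262); C=(u>170)&(u<240)&(v>180)&(v<240)
rect(J&(w[...,2]>113)&(I.min(-1)>130),"gantry")
rect(J&(w[...,2]>88)&(w[...,2]<100)&(u>350),"grip")
rect(J&(w[...,2]>53)&(w[...,2]<60)&(u>325)&(u<352),"seat")
rect(J&(w[...,2]>34)&(w[...,2]<46)&(u>325),"plate")
g=C&(I[...,1]>I[...,2]+12); rect(g,"board green")
b=C&(I[...,2]>I[...,0]+25)&(w[...,2]>50); rect(b&(w[...,2]>90),"flap tips")
q=w[b&(w[...,2]>90)]; print("tips y+",np.round(np.median(q[q[:,1]>262],0)),"y-",np.round(np.median(q[q[:,1]<262],0)))
L=w[(w[...,2]>300)&(u<330)&(v<190)&(w[...,0]<760)]; print("lamp",np.nanmin(L,0),np.nanmax(L,0)); 
for y in (150,200,260,320): 
    s=L[abs(L[:,1]-y)<20]; print(y,len(s), s.min(0) if len(s) else "")
E
```

```text
gantry 357 [ 526. -114.  117.] [ 527. -114.] [ 36. 156.] 82.6
grip 48 [ 502. -326.   93.] [ 499. -326.] [16. 39.] 82.0
seat 156 [ 510. -232.   56.] [ 513. -227.] [90. 70.] 87.6
plate 840 [ 497. -280.   40.] [ 508. -262.] [196. 110.] 82.7
board green 183 [487. 279.  31.] [487. 276.] [55. 53.] 82.5
flap tips 209 [477. 231.  97.] [479. 262.] [ 94. 132.] 84.0
tips y+ [476. 302.  98.] y- [478. 224.  97.]
lamp [637.18723137 103.70157769 459.50131267] [759.95943607 723.37436057 554.83076549]
150 640 [638.7757895  130.02543198 462.29015947]
200 678 [638.64702787 180.17025621 461.4714957 ]
260 628 [638.54589085 240.01063295 464.21526744]
320 619 [639.42425123 300.16184791 460.41040408]
```

arm_command --pt "-1 0 0 -0.02 0.178" --pt "-1 0 0 -0.02 0.178" --pt "-1 0 0 -0.02 0.178" --pt "-1 0 0 -0.02 0.178" --pt "-1 0 0 -0.02 0.178" --pt "-1 0 0 0 0.178" --pt "-1 0 0 0 0.178"

```text
clock: 0.98
eef_pos: [247.5, 491.1, 305.3]
eef_rot: [-3.141, 0.0, 1.423]
wrist_force: [-0.0, 0.7, -0.0]
finger_gap: 27.4
finger_force: 0.0
```

arm_command --pt "-1 -0.024 0.033 0 0" --pt "-1 -0.024 0.033 0 0" --pt "-1 -0.024 0.033 0 0" --pt "-1 -0.024 0.033 0 0" --pt "-1 -0.024 0.033 0 0" --pt "-1 -0.024 0.033 0 0" --pt "-1 -0.024 0.033 0 0" --pt "-1 -0.024 0.032 0 0" --pt "-1 0 0 0 0"

```text
clock: 2.1
eef_pos: [481.8, 262.2, 304.8]
eef_rot: [-3.141, 0.001, 1.426]
wrist_force: [0.5, 0.8, 0.5]
finger_gap: 0.4
finger_force: 0.0
```

```bash
python3 - <<'E'
from h import *
c=eyes.camera("wrist"); cv2.imwrite("pics/w1.png",c["img"]); np.savez("w1.npz",**c); print(c["eye"],c["orientation"],c["fx"])
w=cloud(c); s=manip.read_state(); print(s["eef_pos"],s["eef_rot"],s["finger_gap"])
I=c["img"].astype(int); b=(I[...,2]>I[...,0]+25)
for lo,hi in [(57,63),(90,110)]:
    q=w[b&(w[...,2]>lo)&(w[...,2]<hi)]; r=cv2.minAreaRect(q[:,:2].astype(np.float32)); print(lo,len(q),r)
g=(I[...,1]>I[...,2]+12)&(I[...,1]>I[...,0])&(w[...,2]>20)&(w[...,2]<60); q=w[g]; print("green",len(q),cv2.minAreaRect(q[:,:2].astype(np.float32)),np.median(q,0))
E
```

```text
[491.36494996 329.50709861 484.63932088] [ 2.90129033e+00  4.65362306e-04 -1.45025491e-01] 264.74025678149496
[480.95223453 263.30490721 304.96387086] [-3.14072420e+00  4.27236688e-04  1.42700997e+00] 0.5183890275959404
57 671 ((478.98785400390625, 162.5924530029297), (438.2893981933594, 742.0341796875), 80.41507720947266)
90 1177 ((612.609375, 160.14517211914062), (142.4941864013672, 495.7053527832031), 52.0063591003418)
green 2439 ((571.3897705078125, 277.8731689453125), (256.7115173339844, 90.58792114257812), 10.29509449005127) [634.26608531 277.69452655  45.57043834]
```

View pics/w1.png

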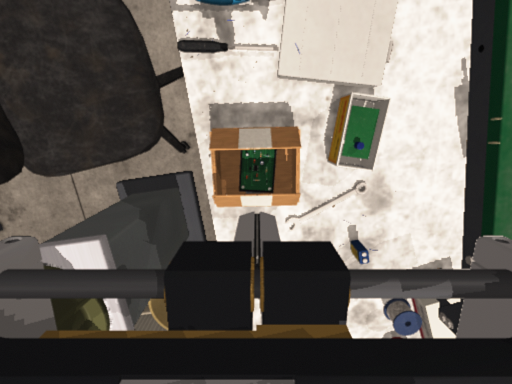

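The wrist view shows the carton at columns 212-300, rows 127-206, and the module inside at columns 241-275, rows 148-193. The left flap is the top strip (grey tape) and the right flap the bottom strip. I'll measure with masks restricted to that area.

```bash
python3 - <<'E'
from h import *
c=dict(np.load("w1.npz")); w=cloud(c); I=c["img"].astype(int); v,u=np.mgrid[:384,:512]
C=(u>203)&(u<310)&(v>118)&(v<212)
def rect(m,s):
    q=w[m]; q=q[~np.isnan(q[:,0])]; r=cv2.minAreaRect(q[:,:2].astype(np.float32)); print(s,len(q),np.round(np.median(q,0)),np.round(r[0]),np.round(r[1]),round(r[2],1))
rect(C&(w[...,2]>50),"all>50")
for s,m in (("L",v<165),("R",v>170)): rect(C&m&(w[...,2]>70),s+">70"); rect(C&m&(w[...,2]>94),s+">94")
rect(C&(v>150)&(v<185)&(w[...,2]>54)&(w[...,2]<64),"rim x walls")
t=C&(w[...,2]>25)&(w[...,2]<48)&(v>145)&(v<200)&(u>225)&(u<290); rect(t,"tray depth")
g=C&(I[...,1]>I[...,2]+8)&(I[...,1]>I[...,0]+8); rect(g,"green")
d=C&(I.max(-1)<60)&(w[...,2]<48)&(u>230)&(u<285); rect(d|g,"dark|green")
for r in (170,185): print(r,[(x,int(w[r,x,2])) for x in range(208,306,3)])
cv2.imwrite("pics/w1z.png",cv2.resize(c["img"][118:212,200:312],None,fx=6,fy=6,interpolation=cv2.INTER_CUBIC))
E
```

```text
all>50 3449 [481. 300.  83.] [478. 264.] [128. 144.] 83.0
L>70 1693 [485. 310.  89.] [485. 310.] [ 27. 133.] 83.0
L>94 595 [483. 302. 100.] [484. 302.] [ 10. 132.] 83.0
R>70 906 [474. 220.  91.] [473. 218.] [ 27. 132.] 82.7
R>94 380 [475. 228. 101.] [475. 226.] [ 10. 132.] 83.0
rim x walls 315 [541. 263.  61.] [479. 264.] [ 55. 143.] 81.7
tray depth 1519 [480. 255.  32.] [480. 253.] [82. 60.] 78.4
green 1146 [482. 256.  32.] [481. 256.] [73. 56.] 78.6
dark|green 1408 [481. 254.  32.] [481. 253.] [78. 63.] 80.6
170 [(208, 0), (211, 1), (214, 61), (217, 40), (220, 5), (223, 4), (226, 4), (229, 3), (232, 3), (235, 3), (238, 3), (241, 30), (244, 32), (247, 32), (250, 33), (253, 33), (256, 36), (259, 31), (262, 32), (265, 31), (268, 31), (271, 30), (274, 39), (277, 3), (280, 4), (283, 5), (286, 4), (289, 2), (292, 17), (295, 55), (298, 61), (301, 0), (304, 0)]Traceback (most recent call last):
  File "<stdin>", line 12, in <module>
ValueError: cannot convert float NaN to integer
```

Carton centre is about (479,264), yaw about -7°, and the tool is centred over it. I'll go down with shut fingers and push the left flap over, then the right.

arm_command --pt "-1 0 0 0.046 0" --pt "-1 0 0 0.046 0" --pt "-1 0 0 0.046 0" --pt "-1 0 0 0.046 0" --pt "-1 0 0 0.045 0" --pt "-1 0.01 0 0 0" --pt "-1 0.015 0 0 0" --pt "-1 0.015 0 0 0" --pt "-1 0.015 0 0 0" --pt "-1 0.016 0 0 0" --pt "-1 0 0 0 0"

```text
clock: 3.52
eef_pos: [490.7, 335.3, 76.5]
eef_rot: [3.141, -0.0, 1.43]
wrist_force: [0.8, -0.5, 0.7]
finger_gap: 0.2
finger_force: 0.0
```

arm_command --pt "-1 -0.03 0 0 0" --pt "-1 -0.04 0 0 0" --pt "-1 -0.015 0 0 0" --pt "-1 -0.015 0 0 0" --pt "-1 -0.015 0 0 0" --pt "-1 -0.015 0 0 0" --pt "-1 -0.014 0 0 0" --pt "-1 0 0 0 0"

```text
clock: 4.53
eef_pos: [470.3, 190.8, 76.5]
eef_rot: [-3.141, 0.0, 1.428]
wrist_force: [-1.1, 0.5, 0.3]
finger_gap: 0.4
finger_force: 0.0
```

arm_command --pt "-1 0.03 0 0 0" --pt "-1 0.03 0 -0.03 0" --pt "0.8 0 0 -0.05 0" --pt "0.8 0 0 -0.05 0" --pt "0.8 0 0 -0.02 0" --pt "0.8 0 0 0 0" --pt "0.8 0 0 0 0"

```text
clock: 5.4
eef_pos: [478.5, 250.9, 225.1]
eef_rot: [-3.14, 0.001, 1.429]
wrist_force: [-0.7, 0.6, -0.3]
finger_gap: 46.7
finger_force: 0.0
```

```bash
python3 - <<'E'
from h import *
c=eyes.camera("wrist"); np.savez("w2.npz",**c); w=cloud(c); I=c["img"].astype(int); s=manip.read_state(); print(s["eef_pos"],s["eef_rot"],s["finger_gap"])
cv2.imwrite("pics/w2.png",c["img"])
a=np.deg2rad(-7); ax=np.array([np.cos(a),np.sin(a)]); ay=np.array([-np.sin(a),np.cos(a)])
P=w[...,:2]-[479,264]; X=P@ax; Y=P@ay; Z=w[...,2]
def rect(m,s):
    q=w[m]; r=cv2.minAreaRect(q[:,:2].astype(np.float32)); print(s,len(q),np.round(np.median(q,0),1),np.round(r[0],1),np.round(r[1],1),round(r[2],1))
inn=(abs(X)<62)&(abs(Y)<60)
rect(inn&(Z>26)&(Z<50)&(abs(X)<45),"tray")
g=inn&(I[...,1]>I[...,2]+8)&(I[...,1]>I[...,0]+8)&(Z<50)&(Z>20); rect(g,"green")
rect(inn&(abs(X)<45)&(I.max(-1)<70)&(Z>26)|g,"dark|green")
for sg in (1,-1):
    m=(abs(X)<50)&(sg*Y>62)&(sg*Y<115)&(Z>55)
    if m.sum()>20: k=np.polyfit(sg*Y[m],Z[m],1); print("flap",sg,m.sum(),"outer",np.percentile(sg*Y[m],98),"theta",np.pi-np.arctan(k[0]), np.percentile(Z[m],98))
E
```

```text
[478.42269312 250.89065617 224.94160999] [-3.13963506e+00  1.22923266e-03  1.42884477e+00] 50.88426678334137
tray 2934 [481.5 261.2  32.3] [479. 264.] [120.   89.8] 83.0
green 2158 [482.9 264.9  32. ] [482.1 263.1] [86.1 56.2] 78.1
dark|green 40674 [478.1 275.1 347.1] [475.9 265.3] [97.3 91. ] 67.7
flap 1 3234 outer 101.31720821534194 theta 2.4546855787807855 92.58310620961112
flap -1 2523 outer 102.97245203494563 theta 2.537606407898388 88.78710992266642
```

View pics/w2.png

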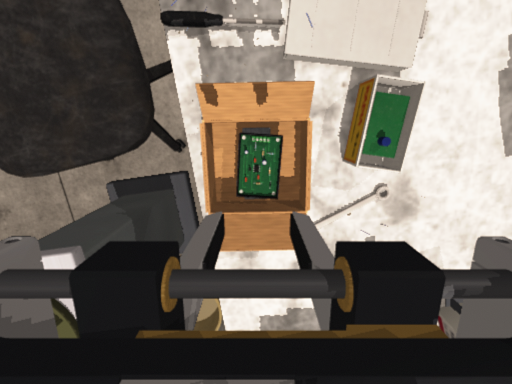

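Both flaps are folded back (about 2.45 and 2.54 rad), and the module is visible at columns 237-282, rows 132-198. Its centre is (482,263) with yaw about -0.21. Now I'll descend and grasp it.

arm_command --pt "0.7 0.0125 0.002 0 0.066" --pt "0.7 0 0 0.05 0" --pt "0.7 0 0 0.05 0" --pt "0.7 0 0 0.05 0" --pt "0.7 0 0 0.03 0" --pt "0.7 0 0 0.015 0" --pt "0.7 0 0 0.015 0" --pt "0.7 0 0 0 0"

```text
clock: 6.45
eef_pos: [482.4, 263.0, 15.9]
eef_rot: [-3.141, 0.001, 1.363]
wrist_force: [-0.4, 0.3, -0.4]
finger_gap: 79.9
finger_force: 0.0
```

arm_command --pt "-1 0 0 0 0" --pt "-1 0 0 0 0" --pt "-1 0 0 0 0" --pt "-1 0 0 0 0" --newtons 20

```text
clock: 6.95
eef_pos: [483.0, 263.2, 17.2]
eef_rot: [3.141, -0.001, 1.363]
wrist_force: [-1.3, -1.1, 6.4]
finger_gap: 59.8
finger_force: 20.0
```

arm_command --pt "-1 0 0 -0.015 0" --pt "-1 0 0 -0.035 0" --pt "-1 0 0 -0.05 0" --pt "-1 0 0 -0.05 0" --pt "-1 0 0 -0.035 0" --pt "-1 0 0 0 -0.079" --pt "-1 0 0 0 0"

```text
clock: 7.82
eef_pos: [482.4, 263.0, 202.2]
eef_rot: [3.141, -0.0, 1.441]
wrist_force: [0.1, 0.2, -1.1]
finger_gap: 59.8
finger_force: 20.0
```

arm_command --pt "-1 -0.0295 0.005 0 0" --pt "-1 -0.05 0.008 0 0" --pt "-1 -0.05 0.008 0 0" --pt "-1 -0.05 0.008 0 0" --pt "-1 -0.05 0.008 0 0" --pt "-1 -0.05 0.008 0 0" --pt "-1 -0.05 0.008 0 0" --pt "-1 -0.05 0.008 0 0" --pt "-1 -0.05 0.008 0 0" --pt "-1 -0.05 0.008 0 0" --pt "-1 -0.05 0.008 0 0" --pt "-1 -0.04 0.006 0 0" --pt "-1 -0.0025 0.001 0 0" --pt "-1 0 0 0 0"

```text
clock: 9.57
eef_pos: [500.1, -315.6, 201.1]
eef_rot: [-3.141, -0.001, 1.44]
wrist_force: [-0.1, -0.6, -1.7]
finger_gap: 59.8
finger_force: 20.0
```

```bash
python3 - <<'E'
from h import *
c=eyes.camera("wrist"); np.savez("w3.npz",**c); w=cloud(c); s=manip.read_state(); print(s["eef_pos"],s["eef_rot"],s["finger_gap"],c["eye"])
cv2.imwrite("pics/w3.png",cv2.resize(c["img"],(768,576)))
E
```

```text
[ 500.25032871 -315.19395027  201.32618266] [-3.14109694e+00 -3.87444361e-04  1.44152842e+00] 59.898773963604526 [ 508.58958739 -248.42806845  381.06976191]
```

View pics/w3.png

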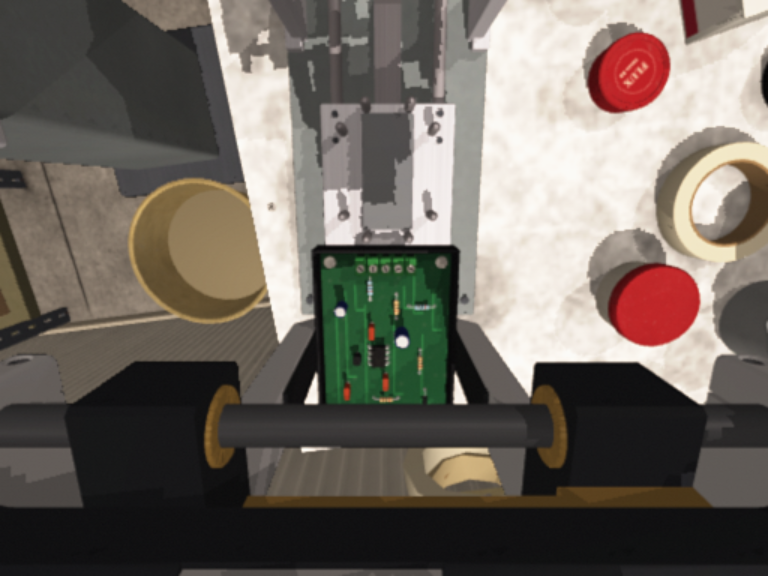

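The view (1.5x scale) shows the module held straight between the fingers, with its front edge at row 247, columns 315-458. Ahead of it is the nest: side pins at (340,127), (434,127), (343,214) and (431,214), end pins near (366,104), (410,105), (367,237) and (409,237). I'll compute pin and module positions from the depth map.

```bash
python3 - <<'E'
from h import *
c=dict(np.load("w3.npz")); w=cloud(c); s=manip.read_state(); T=s["eef_pos"]; yaw=s["eef_rot"][2]
tx=np.array([np.cos(yaw),np.sin(yaw)]); ty=np.array([np.sin(yaw),-np.cos(yaw)])
P=w[...,:2]-T[:2]; X=P@tx; Y=P@ty; Z=w[...,2]
m=(Z>60)&(Z<72)&(X>20)&(X<150)&(abs(Y)<50)
n,l,st,ce=cv2.connectedComponentsWithStats(m.astype(np.uint8),connectivity=8)
for i in range(1,n):
    k=l==i; k2=k&(Z>65)
    if k2.sum()>=2: print("pin",st[i,4],np.round(ce[i]*1.5),"tool xy",np.round([X[k2].mean(),Y[k2].mean()],1),"z",round(np.percentile(Z[k],90),1))
sb=(Z>53)&(Z<58.5)&(X>20)&(X<140)&(abs(Y)<40); q=np.c_[X[sb],Y[sb]].astype(np.float32); print("seat",cv2.minAreaRect(q),np.median(q,0),np.median(Z[sb]))
pl=(Z>37)&(Z<43)&(X>20)&(X<150)&(abs(Y)<60); q=np.c_[X[pl],Y[pl]].astype(np.float32); r=cv2.minAreaRect(q); print("plate",r,q.min(0),q.max(0),np.median(Z[pl]))
md=(Z>203)&(Z<240)&(abs(X)<60)&(abs(Y)<36); q=np.c_[X[md],Y[md]]; print("module X",np.percentile(q[:,0],[0.5,99.5]),"Y",np.percentile(q[:,1],[.5,99.5]),np.median(Z[md]))
# ray version: front tray edge columns/row at tray top plane z
for u,v in [(315,248),(458,248),(340,127),(434,127),(343,214),(431,214),(366,104),(410,105),(367,237),(409,237)]:
    z=T[2]+22.5 if v>240 else 68
    p=plane(c,u/1.5,v/1.5,z)[:2]-T[:2]; print((u,v),np.round([p@tx,p@ty],1))
E
```

```text
pin 45 [364. 102.] tool xy [129.7 -16.3] z 68.7
pin 47 [410. 102.] tool xy [129.4  17.6] z 69.0
pin 44 [339. 127.] tool xy [112.1 -34.7] z 68.5
pin 43 [434. 127.] tool xy [111.9  36.4] z 68.9
pin 39 [342. 216.] tool xy [ 46.8 -34.7] z 68.6
pin 38 [432. 216.] tool xy [46.6 36.3] z 68.8
pin 34 [365. 238.] tool xy [ 29.1 -15.7] z 68.2
pin 34 [408. 238.] tool xy [28.9 17.7] z 68.5
seat ((79.68406677246094, 2.7508697509765625), (74.23699188232422, 99.59656524658203), 86.72372436523438) [81.82771     0.98825353] 56.76284826466173
plate ((77.09857940673828, 0.7031135559082031), (108.38681030273438, 112.87660217285156), 89.78260040283203) [ 20.459791 -53.539394] [133.53282  54.78552] 40.758081255026866
module X [-28.22941354  43.79604946] Y [-34.30491769  34.26754612] 216.1363709579039
(315, 248) [ 44.3 -28.4]
(458, 248) [44.3 28.6]
(340, 127) [111.6 -33.8]
(434, 127) [111.5  35.7]
(343, 214) [ 48.1 -33.3]
(431, 214) [48.1 35.1]
(366, 104) [127.3 -14.4]
(410, 105) [126.6  17.7]
(367, 237) [ 30.2 -14.8]
(409, 237) [30.2 18.3]
```

Nest centre is at tool (+79.3, +0.8), yaw aligned within 0.003 rad. I'll move over it, come down to just above the pins and check the fit from there.

arm_command --pt "-1 0.04 0.0008 0 0" --pt "-1 0.0395 0 0 0" --pt "-1 0 0 0.04 0" --pt "-1 0 0 0.045 0" --pt "-1 0 0 0.035 0" --pt "-1 0 0 0.015 0" --pt "-1 0 0 0 0" --pt "-1 0 0 0 0"

```text
clock: 10.62
eef_pos: [512.0, -237.4, 68.0]
eef_rot: [3.14, 0.001, 1.442]
wrist_force: [0.7, -1.4, -1.8]
finger_gap: 59.9
finger_force: 20.0
```

```bash
python3 - <<'E'
from h import *
c=eyes.camera("wrist"); np.savez("w4.npz",**c); w=cloud(c); s=manip.read_state(); T=s["eef_pos"]; yaw=s["eef_rot"][2]; print(T,s["eef_rot"])
tx=np.array([np.cos(yaw),np.sin(yaw)]); ty=np.array([np.sin(yaw),-np.cos(yaw)])
P=w[...,:2]-T[:2]; X=P@tx; Y=P@ty; Z=w[...,2]
cv2.imwrite("pics/w4.png",cv2.resize(c["img"][90:270,150:360],None,fx=3.5,fy=3,interpolation=cv2.INTER_CUBIC)[:,:735])
m=(Z>63)&(Z<72)&(X>0)&(X<80)&(abs(Y)<50)
n,l,st,ce=cv2.connectedComponentsWithStats(m.astype(np.uint8),connectivity=8)
for i in range(1,n):
    k=l==i
    if k.sum()>=8: print("pin",st[i],np.round([X[k].min(),X[k].max(),Y[k].min(),Y[k].max()],1))
for zl in (74,78): 
    md=(Z>zl)&(Z<100)&(X>-20)&(X<60)&(abs(Y)<36); print("mod",X[md].max(),np.percentile(Y[md],[.5,99.5]))
E
```

```text
[ 511.96449311 -237.4933161    67.97173822] [3.13944955e+00 8.26547420e-04 1.44186477e+00]
pin [226 145  12  11  93] [ 48.   55.  -21.6 -13.9]
pin [275 145  12  11  93] [48.  54.9 12.3 19.9]
pin [201 170   7  11  62] [ 30.3  37.5 -39.7 -34.4]
pin [306 170   6  11  51] [30.5 37.5 33.4 38. ]
mod 44.627609953569795 [-33.79213288  33.77692466]
mod 44.627609953569795 [-33.68934018  33.46983557]
```

View pics/w4.png

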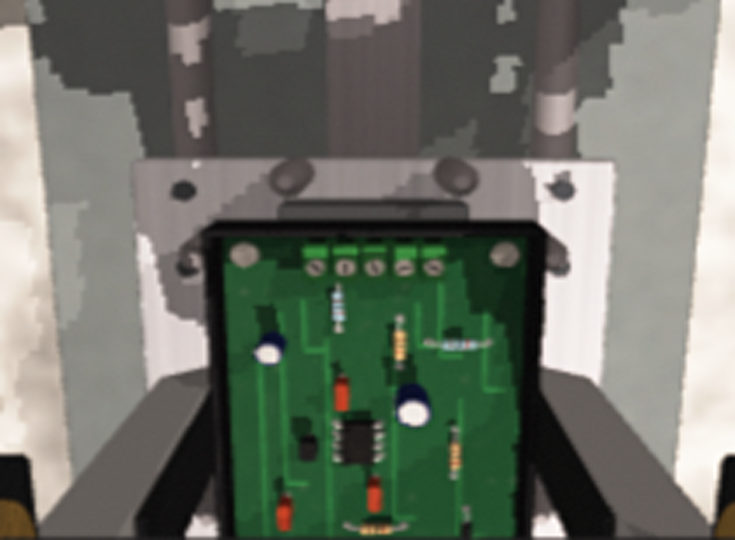

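The crop shows the tray centred between the side pins (left (188,262), right (557,262)), with the end pins ahead at (292,177) and (457,177). The nest is offset from the tool by about (+1.0, -0.8) mm. I'll correct that and lower.

arm_command --pt "-1 0.0012 -0.0009 0 0" --pt "-1 0 0 0 0" --pt "-1 0 0 0.004 0" --pt "-1 0 0 0.003 0" --pt "-1 0 0 0.003 0" --pt "-1 0 0 0.003 0" --pt "-1 0 0 0.002 0" --pt "-1 0 0 0 0"

```text
clock: 11.68
eef_pos: [510.5, -235.9, 51.3]
eef_rot: [-3.141, -0.0, 1.442]
wrist_force: [0.3, 0.9, -0.9]
finger_gap: 59.6
finger_force: 20.0
```

arm_command --pt "-1 0 0 0.001 0" --pt "-1 0 0 0.001 0" --pt "-1 0 0 0 0"

```text
clock: 12.05
eef_pos: [510.5, -235.9, 49.4]
eef_rot: [-3.141, -0.0, 1.442]
wrist_force: [0.3, -0.5, -1.3]
finger_gap: 59.9
finger_force: 20.0
```

arm_command --pt "-1 0 0 0.001 0" --pt "-1 0 0 0 0"

```text
clock: 12.3
eef_pos: [510.6, -236.0, 49.2]
eef_rot: [3.141, 0.0, 1.442]
wrist_force: [-3.2, 1.9, 7.7]
finger_gap: 59.8
finger_force: 20.0
```

Contact came at the expected seat height. I'll release and rise for a look.

arm_command --pt "0.55 0 0 0 0" --pt "0.55 0 0 0 0" --pt "0.55 0 0 0 0" --pt "0.55 0 0 -0.02 0" --pt "0.55 0 0 -0.05 0" --pt "0.3 -0.0225 0 -0.05 0" --pt "0.3 -0.0225 0 0 0" --pt "0.3 -0.0225 0 0 0" --pt "0.3 -0.0225 0 0 0" --pt "0.3 0 0 0 0"

```text
clock: 13.55
eef_pos: [498.2, -326.6, 167.1]
eef_rot: [-3.14, -0.001, 1.44]
wrist_force: [-0.5, 0.8, 0.0]
finger_gap: 60.9
finger_force: 0.0
```

```bash
python3 - <<'E'
from h import *
c=eyes.camera("wrist"); np.savez("w5.npz",**c); w=cloud(c); s=manip.read_state(); T=s["eef_pos"]; yaw=s["eef_rot"][2]; print(T,s["eef_rot"],s["finger_gap"])
tx=np.array([np.cos(yaw),np.sin(yaw)]); ty=np.array([np.sin(yaw),-np.cos(yaw)])
P=w[...,:2]-T[:2]; X=P@tx; Y=P@ty; Z=w[...,2]; I=c["img"].astype(int)
cv2.imwrite("pics/w5.png",cv2.resize(c["img"],(768,576)))
g=(I[...,1]>I[...,2]+8)&(I[...,1]>I[...,0]+8)&(abs(X-90)<55)&(abs(Y)<35)&(Z>55); q=np.c_[X[g],Y[g]].astype(np.float32); print("green",cv2.minAreaRect(q),np.median(Z[g]))
t=(Z>66)&(Z<73)&(abs(X-90)<60)&(abs(Y)<45)
d=(Z>60)&(Z<74)&(abs(Y)<45)&(X>20)&(X<170); print("z pts by quadrant of the green",[round(np.median(Z[g&(sx*(X-np.median(q[:,0]))>15)&(sy*(Y-np.median(q[:,1]))>10)]),1) for sx in(1,-1) for sy in (1,-1)])
b=(Z>88)&(Z<98)&(abs(Y)<45)&(abs(X)<60)&(I.max(-1)<100); qq=np.c_[X[b],Y[b]].astype(np.float32); print("grip",len(qq),cv2.minAreaRect(qq) if len(qq)>5 else "")
E
```

```text
[ 498.51707426 -325.68247779  167.32680311] [-3.14011656e+00 -9.91849094e-04  1.44056863e+00] 61.32822927844453
green ((89.82339477539062, -0.14527511596679688), (56.457420349121094, 86.49494171142578), 89.76285552978516) 63.941038585373974
z pts by quadrant of the green [np.float64(63.9), np.float64(63.9), np.float64(63.9), np.float64(63.8)]
grip 588 ((0.20485544204711914, 1.1283512115478516), (16.00313377380371, 40.96501159667969), 0.18652454018592834)
```

View pics/w5.png

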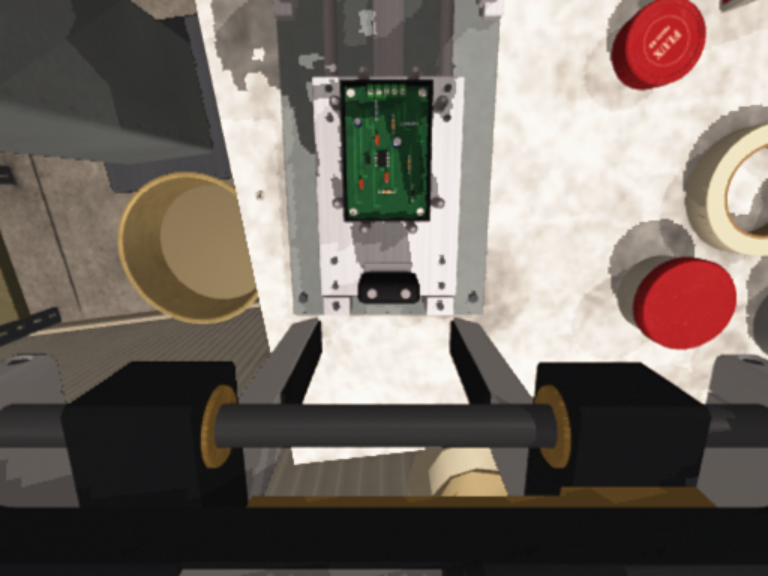

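The module lies flat and square in the nest (columns 343-433, rows 80-220; board 64 mm at all four corners, as expected). The grip bar at (389,287) is directly under the tool, so I'll descend and grip it.

arm_command --pt "0.3 0.0002 0.001 0.04 0" --pt "0.3 0 0 0.04 0" --pt "0.3 0 0 0.02 0" --pt "0.3 0 0 0.01 0" --pt "0.3 0 0 0 0" --pt "-1 0 0 0 0" --pt "-1 0 0 0 0" --pt "-1 0 0 0 0" --pt "-1 0 0 0 0" --newtons 30

```text
clock: 14.72
eef_pos: [500.3, -325.3, 59.2]
eef_rot: [3.141, 0.001, 1.442]
wrist_force: [0.1, 1.0, 7.0]
finger_gap: 41.7
finger_force: 30.0
```

arm_command --pt "-1 0.008 0 0 0" --pt "-1 0.014 0 0 0" --pt "-1 0.015 0 0 0" --pt "-1 0.015 0 0 0" --pt "-1 0.015 0 0 0" --pt "-1 0.015 0 0 0" --pt "-1 0.01 0 0 0" --pt "-1 0.005 0 0 0" --pt "-1 0 0 0 0"

```text
clock: 15.85
eef_pos: [513.0, -228.5, 59.2]
eef_rot: [3.14, 0.0, 1.442]
wrist_force: [0.6, 1.4, 6.9]
finger_gap: 41.4
finger_force: 30.0
```

arm_command --pt "-1 0.002 0 0 0" --pt "-1 0 0 0 0"

```text
clock: 16.1
eef_pos: [513.1, -226.9, 59.2]
eef_rot: [3.14, 0.0, 1.442]
wrist_force: [0.3, 0.2, 6.7]
finger_gap: 41.8
finger_force: 30.0
```

arm_command --pt "-1 0.002 0 0 0" --pt "-1 0 0 0 0"

```text
clock: 16.35
eef_pos: [513.4, -225.0, 59.2]
eef_rot: [3.14, 0.001, 1.442]
wrist_force: [-0.1, -1.0, 6.9]
finger_gap: 42.0
finger_force: 30.0
```

arm_command --pt "-1 0.002 0 0 0" --pt "-1 0 0 0 0"

```text
clock: 16.6
eef_pos: [513.7, -223.0, 59.2]
eef_rot: [3.14, 0.001, 1.442]
wrist_force: [0.3, -0.5, 6.6]
finger_gap: 42.1
finger_force: 30.0
```

arm_command --pt "-1 0.002 0 0 0" --pt "-1 0 0 0 0"

```text
clock: 16.85
eef_pos: [513.9, -221.1, 59.2]
eef_rot: [3.14, 0.001, 1.442]
wrist_force: [-0.3, -0.4, 6.0]
finger_gap: 41.7
finger_force: 30.0
```

arm_command --pt "-1 0.002 0 0 0" --pt "-1 0 0 0 0"

```text
clock: 17.1
eef_pos: [514.1, -219.1, 59.2]
eef_rot: [3.14, 0.001, 1.442]
wrist_force: [-0.2, -0.7, 7.3]
finger_gap: 41.8
finger_force: 30.0
```

arm_command --pt "-1 0.002 0 0 0" --pt "-1 0 0 0 0"

```text
clock: 17.35
eef_pos: [514.4, -217.1, 59.2]
eef_rot: [3.14, 0.001, 1.442]
wrist_force: [0.2, 0.2, 6.6]
finger_gap: 41.8
finger_force: 30.0
```

arm_command --pt "-1 0.002 0 0 0" --pt "-1 0 0 0 0"

```text
clock: 17.6
eef_pos: [514.7, -215.1, 59.2]
eef_rot: [3.14, 0.001, 1.442]
wrist_force: [0.1, 0.8, 6.3]
finger_gap: 42.1
finger_force: 30.0
```

arm_command --pt "-1 0.002 0 0 0" --pt "-1 0 0 0 0"

```text
clock: 17.85
eef_pos: [514.9, -213.1, 59.2]
eef_rot: [3.14, 0.001, 1.442]
wrist_force: [0.4, -0.5, 7.2]
finger_gap: 41.8
finger_force: 30.0
```

arm_command --pt "-1 0.002 0 0 0" --pt "-1 0 0 0 0"

```text
clock: 18.1
eef_pos: [515.2, -211.1, 59.2]
eef_rot: [3.14, 0.001, 1.442]
wrist_force: [0.0, 0.2, 6.4]
finger_gap: 41.6
finger_force: 30.0
```

arm_command --pt "-1 0.002 0 0 0" --pt "-1 0 0 0 0"

```text
clock: 18.35
eef_pos: [515.4, -209.2, 59.2]
eef_rot: [3.14, 0.001, 1.442]
wrist_force: [-0.2, -0.4, 6.0]
finger_gap: 42.0
finger_force: 30.0
```

arm_command --pt "-1 0.002 0 0 0" --pt "-1 0 0 0 0"

```text
clock: 18.6
eef_pos: [515.7, -207.2, 59.2]
eef_rot: [3.14, 0.001, 1.442]
wrist_force: [0.6, -0.7, 6.6]
finger_gap: 42.2
finger_force: 30.0
```

arm_command --pt "-1 0.002 0 0 0" --pt "-1 0 0 0 0"

```text
clock: 18.85
eef_pos: [516.0, -205.2, 59.2]
eef_rot: [3.14, 0.001, 1.442]
wrist_force: [0.5, -0.7, 7.2]
finger_gap: 41.8
finger_force: 30.0
```

arm_command --pt "-1 0.002 0 0 0" --pt "-1 0 0 0 0"

```text
clock: 19.1
eef_pos: [516.2, -203.2, 59.2]
eef_rot: [3.14, 0.001, 1.442]
wrist_force: [0.7, -0.6, 7.0]
finger_gap: 42.2
finger_force: 30.0
```

arm_command --pt "-1 0.002 0 0 0" --pt "-1 0 0 0 0"

```text
clock: 19.35
eef_pos: [516.5, -201.2, 59.2]
eef_rot: [3.14, 0.0, 1.442]
wrist_force: [1.0, -0.2, 7.6]
finger_gap: 41.5
finger_force: 30.0
```

arm_command --pt "-1 0.002 0 0 0" --pt "-1 0 0 0 0"

```text
clock: 19.6
eef_pos: [516.8, -199.2, 59.2]
eef_rot: [3.14, 0.001, 1.442]
wrist_force: [-0.1, -0.2, 6.7]
finger_gap: 41.8
finger_force: 30.0
```

arm_command --pt "-1 0.002 0 0 0" --pt "-1 0 0 0 0"

```text
clock: 19.85
eef_pos: [517.0, -197.2, 59.2]
eef_rot: [3.14, 0.001, 1.442]
wrist_force: [0.5, 0.6, 7.2]
finger_gap: 41.8
finger_force: 30.0
```

arm_command --pt "-1 0.002 0 0 0" --pt "-1 0 0 0 0"

```text
clock: 20.1
eef_pos: [517.3, -195.2, 59.2]
eef_rot: [3.14, 0.0, 1.442]
wrist_force: [1.2, 0.4, 6.6]
finger_gap: 41.7
finger_force: 30.0
```

arm_command --pt "-1 0.002 0 0 0" --pt "-1 0 0 0 0"

```text
clock: 20.35
eef_pos: [517.5, -193.1, 59.2]
eef_rot: [3.14, 0.0, 1.442]
wrist_force: [0.8, 1.6, 7.7]
finger_gap: 41.7
finger_force: 30.0
```

arm_command --pt "-1 0.002 0 0 0" --pt "-1 0 0 0 0"

```text
clock: 20.6
eef_pos: [517.8, -190.9, 59.2]
eef_rot: [3.14, -0.0, 1.442]
wrist_force: [0.2, 3.0, 8.7]
finger_gap: 42.1
finger_force: 30.0
```

arm_command --pt "-1 0.002 0 0 0" --pt "-1 0 0 0 0"

```text
clock: 20.85
eef_pos: [518.1, -188.6, 59.2]
eef_rot: [3.14, -0.001, 1.442]
wrist_force: [1.2, 5.4, 7.9]
finger_gap: 41.8
finger_force: 30.0
```

The spring ball is now pulling forward: Fy has risen to +5.4 N, so this is the notch entry. I'll go on in small steps through the middle.

arm_command --pt "-1 0.001 0 0 0" --pt "-1 0 0 0 0"

```text
clock: 21.1
eef_pos: [518.2, -187.9, 59.2]
eef_rot: [3.14, -0.0, 1.442]
wrist_force: [0.7, 2.8, 7.2]
finger_gap: 41.5
finger_force: 30.0
```

arm_command --pt "-1 0.001 0 0 0" --pt "-1 0 0 0 0"

```text
clock: 21.35
eef_pos: [518.2, -187.6, 59.1]
eef_rot: [3.14, 0.001, 1.442]
wrist_force: [-0.3, -3.1, 6.0]
finger_gap: 41.7
finger_force: 30.0
```

arm_command --pt "-1 0.001 0 0 0" --pt "-1 0 0 0 0"

```text
clock: 21.6
eef_pos: [518.3, -187.1, 59.2]
eef_rot: [3.14, 0.002, 1.442]
wrist_force: [-0.4, -6.8, 5.6]
finger_gap: 41.7
finger_force: 30.0
```

arm_command --pt "-1 0.001 0 0 0" --pt "-1 0 0 0 0"

```text
clock: 21.85
eef_pos: [518.5, -186.2, 59.2]
eef_rot: [3.14, 0.002, 1.442]
wrist_force: [0.5, -5.7, 5.6]
finger_gap: 41.8
finger_force: 30.0
```

Fy crossed zero about 1.3 mm after entry, and I'm now 2.7 mm (commanded) past it. I'll step back.

arm_command --pt "-1 -0.001 0 0 0" --pt "-1 -0.001 0 0 0" --pt "-1 0 0 0 0"

```text
clock: 22.22
eef_pos: [518.2, -187.7, 59.2]
eef_rot: [3.14, 0.001, 1.442]
wrist_force: [0.2, -2.9, 6.0]
finger_gap: 41.8
finger_force: 30.0
```

arm_command --pt "-1 -0.0005 0 0 0" --pt "-1 0 0 0 0" --pt "-1 0 0 0 0"

```text
clock: 22.6
eef_pos: [518.2, -187.8, 59.2]
eef_rot: [3.14, 0.0, 1.442]
wrist_force: [0.6, 0.5, 7.5]
finger_gap: 41.8
finger_force: 30.0
```

arm_command --pt "-1 0 0 0 0" --pt "-1 0 0 0 0" --pt "-1 0 0 0 0" --pt "-1 0 0 0 0"

```text
clock: 23.1
eef_pos: [518.2, -187.8, 59.2]
eef_rot: [3.14, 0.0, 1.442]
wrist_force: [0.7, -0.2, 6.6]
finger_gap: 41.6
finger_force: 30.0
```

```bash
python3 - <<'E'
from h import *
s=manip.read_state(); print(s["eef_pos"],s["wrist_force"],s["finger_force"],s["clock"])
c=eyes.camera("top"); w=cloud(c); Z=w[...,2]; P=w[...,:2]-[479,264]; a=np.deg2rad(-7)
X=P@[np.cos(a),np.sin(a)]; Y=P@[-np.sin(a),np.cos(a)]
for sg in (1,-1):
    m=(abs(X)<50)&(sg*Y>62)&(sg*Y<115)&(Z>55); print("flap pts",sg,m.sum(), np.percentile(sg*Y[m],95) if m.any() else "")
print(ticket.sign_off())
E
```

```text
[ 518.22639802 -187.83101472   59.17022391] [ 0.6840153  -0.17602141  6.61719374] 30.00325709581375 23.1
flap pts 1 350 98.89553329878989
flap pts -1 305 103.08672033512444
the job is handed in; nothing more can be done
None
```

I handed the job in at about 23 s: both flaps are folded back, the module was seated between the nest pins, and the shuttle is at rest in the notch (almost no push or pull along the rods) with 30 N on the grip bar; I did not look at the module again after the slide, and no verdict came back.

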